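# Close the instrument enclosure with its quarter-turn panel and hold it shut

## Task

Turn the quarter-turn wing stud on the open grey enclosure until its wing lies straight across the box, in line with the two marks on the rim, so that the slot of the grey cover panel can pass over it. Then take the panel by its black rib, fit it squarely over the stud (its slot end at the stud's end), press it down fully home against the springy seal, and finish while still holding it pressed down - do not let go. Leave the other things on the table where they are.

Things in the scene. Friction and masses are not known exactly. Their poses are not given: they have to be found in the camera images.
- enclosure: fixed grey open-topped box, 80 (x) x 120 (y) x 34 mm high, walls 8 mm. Origin: centre of its underside, z up. Wing stud 36 mm from the centre towards +y; cable gland sticks out 14 mm at the -y end. Inside the walls a sprung rubber sealing frame, top 5 mm above the rim. Closed panel: centred on the box, its x and y along the box's, underside on the rim (34 mm high)
- stud_grip (a point): point on the stud's upright turning axis, 60 mm above the table, a good height to grip it. An 8 mm round stem carries a flat steel wing 26 mm long, 8 mm thick, from 43 to 70 mm above the table. Site x: along the wing's length; y: across its thickness; z up
- stud (a joint): turn of the wing stud, rad: 0 = wing straight across the box (along the box's x, in line with the two rim marks: panel slot can pass); positive = counter-clockwise from above. Starts 0.95 to 1.55, so turn it clockwise. Friction (0.06 N m) keeps it where it is left; no stop at 0 (stops at -0.4 and 1.75)
- seal (a joint): how far the sprung sealing frame is pressed down, m: 0 = free (top 39 mm above the table), 0.005 = flush with the rim, panel fully home. It starts to give at about 3 N and is flush at about 10 N
- panel_grip (a point): middle of the loose panel's rib, 27 mm above the panel's underside. Grey painted metal plate 76 (x) x 116 (y) x 6 mm, about 0.16 kg, lying flat on the table; in its middle a black upright rib 12 mm thick (x), 36 mm long (y), top 36 mm above the underside, to be pinched across its thickness. Site axes are the panel's: z up, y towards the slot end
- panel_slot (a point): centre of the panel's slot at the level of the panel's underside, 36 mm from the rib's middle towards the panel's +y; the slot is 36 mm (x) x 20 mm (y), right through the plate. A stiffening strip 64x7 mm, 6 mm high, runs along that end of the plate beyond the slot
- pot: white pot with a green screw lid, 45 mm across, 43 mm high; 45x45x43 mm; loose bystander, origin at the centre of its underside
- block: brown sanding block 48x85x25 mm; loose bystander, origin at the centre of its underside
- bench_tweezers: steel tweezers lying flat, 18x120x8 mm; loose bystander, origin at the centre of its underside
- small_sharpener: small sharpener 15x25x14 mm; loose bystander, origin at the centre of its underside

How it is judged:
By the outcome, as a careful person would: the job done as asked, in the order asked, and still so for the second after the job is handed in, while the arm keeps its last pose, push and grip.
It also fails if it takes over 48 s, if anything falls off the work surface, if the arm or the gripper's body presses on something with over 40 N, if the wrist force passes 120 N, or if a joint passes its speed limit or range.

## Robot

A 6-joint arm with a two-finger parallel gripper is mounted at the origin on a cart in front of the work surface, level with it; the furniture and walls round the work are solid. World frame = base frame: x ahead of the robot, y to its left, z up, the work surface at z = 0. Lengths are in m, angles in rad, forces in N, time in s.
With the tool pointing down it reaches from about 0.325 to 0.775 m from the base axis. Payload 5.5 kg.
Tool frame: the origin (TCP) lies at the very end of the fingers, on their centre line; the grasp point (between the pads) lies ctrl.grip_point_offset behind it (ctrl.grip_point_offset is the distance from the TCP to the grasp point, in m); z points along the fingers, y is the direction in which the jaws open and shut (so a half turn about z gives the same grasp; the last joint's range is limited). The gripper opens to 85 mm and grips with 20 to 120 N. Pads are 22 mm wide; open, the fingers measure 114 mm over their backs; the gripper's body (76 mm by 85 mm) begins 54 mm behind the grasp point. The pads swing forward as they close: fully open they stand 13 mm farther back than shut.
Start: joints at [-1.326, 0.091, 1.231, -0, 1.82, -0.057], TCP at [0.178, -0.573, 0.203] pointing down, gripper open.
Joint ranges: [-2.87, 2.87], [-0.86, 2.18], [0.17, 2.46], [-1.51, 4.65], [0.06, 2.69], [-2.65, 2.65]. Speed limits (rad/s): [2.57, 2.57, 3.01, 3.14, 3.14, 3.14].

## Interface

Orientations are given as a rotation vector (axis times angle).
In Python, from rig import ctrl gives the robot as it stands.
- The arm moves only by the tool servo_tool, never from a script. Its argument "plan" is one flat list of numbers, 6 for each row, row after row: the shift along the world's x, y, z in cm, then the turn, a rotation vector about the world's x, y, z in degrees. In form: [dx, dy, dz, rx, ry, rz, dx, dy, dz, rx, ry, rz, ...]. A call has 1 to 12 rows; each row shifts and turns the commanded pose from where the row before left it; what a row does not reach is not made up. A row lasts 1/8 s, in which the tool goes at most 62.5 mm and 10.7 degrees, less where a joint would pass 70% of its speed; a pose out of reach is approached as far as the arm can. A call is refused whole if a number of a shift passes 6.25 or a number of a turn 10.7, either way. A call with a gripper value outside its range is refused whole. "jaw" is the finger opening in cm, from 0 to 8.54, set as the call begins (left out, the last holds). The fingers move at their own pace and stop on an object; "squeeze" is the grip in N (left out, the last holds). Time passes only in rows, so rows that do not move let the fingers close. It gives the time, the measured TCP pose, the force and the opening at its end, in the units of the state.
- ctrl.state(): the state, without advancing time (a new reading comes with each control period).
- ctrl.grab_frame(name): name is "side" or "top"; returns the picture (400x640x3 uint8, blue, green, red); there is no depth.
- ctrl.camera_model(name): a dict with "mtx" (3x3 intrinsics, pixels), "distortion" ([k1, k2, p1, p2, k3] as OpenCV has them; the pictures are not rectified), "R" (3x3) and "t" (3): a world point X has camera coordinates R X + t. Camera axes: x right, y down, z forward; pixel columns grow to the right and rows downward; lengths in m; the calibration is good to about 2 mm. A picture is of the moment at which its call begins. camera_model takes no time and is no camera call.
- ctrl.job_done(): hands the job in, once; it reports no verdict.
The state is a dict: "clock": time; "q": joint angles; "qvel": joint speeds; "effort": joint torques, N m; "eef_pos": TCP position; "orientation": TCP orientation; "wrist_force": force on the tool from outside, world axes, zero at the start; "moment": the same for the moment, N m; "finger_gap": opening from 0.0 (shut) to 1.0 (fully open).
Only numpy, scipy, OpenCV 4.12 (cv2) and the standard library are available. Lean on these libraries where they do the work, as an engineer would, in place of code of your own. Each camera call takes 0.05 s, during which the arm holds its last target.

## Working session

There is one attempt and no reset: what is moved stays moved. The work goes in short steps, Python scripts to look and compute and a tool call to move; the robot and the scene stay as the last step left them, time stands still between calls to the robot, and variables do not carry over. Pictures are saved under pics/ and viewed, and the job is handed in when it is done.

Besides the shell and the picture viewer there is one more tool, called after "Request:" by a JSON object that holds its "method" and its "body". servo_tool: Moves the arm, as the interface text tells. Its arguments: {"type":"object","properties":{"plan":{"type":"array","items":{"type":"number"}},"jaw":{"type":"number"},"squeeze":{"type":"number"}},"required":["plan"]}

```bash
ls; mkdir -p pics
python3 - <<'E'
from rig import ctrl
import cv2
for n in ("side","top"):
    cv2.imwrite(f"pics/{n}0.png",ctrl.grab_frame(n)); print(n,ctrl.camera_model(n))
print(ctrl.state(),ctrl.grip_point_offset)
E
```

```text
pics
side {'mtx': array([[459.12491223,   0.        , 321.18756361],
       [  0.        , 459.12491223, 198.52002913],
       [  0.        ,   0.        ,   1.        ]]), 'distortion': array([-0.04522212,  0.        ,  0.        ,  0.        ,  0.        ]), 'R': array([[ 0.8983266 , -0.43920841, -0.01026117],
       [-0.25041352, -0.49270827, -0.83338564],
       [ 0.36097422,  0.75122203, -0.55259667]]), 't': array([-0.5478583 ,  0.15509477,  1.23680216])}
top {'mtx': array([[407.8829203 ,   0.        , 324.36632196],
       [  0.        , 407.8829203 , 196.69705671],
       [  0.        ,   0.        ,   1.        ]]), 'distortion': array([0.02015362, 0.        , 0.        , 0.        , 0.        ]), 'R': array([[ 0.02201454, -0.99957508,  0.01910563],
       [-0.99745018, -0.02325735, -0.06747022],
       [ 0.0678859 , -0.01757159, -0.99753834]]), 't': array([-0.12269241,  0.53050698,  1.22408023])}
{'clock': 0.1, 'q': array([-1.32568454e+00,  9.18234707e-02,  1.23176604e+00,  3.74113443e-05,
        1.81978796e+00, -5.67081927e-02]), 'qvel': array([-2.07278926e-04, -2.00388681e-03, -2.50029721e-03,  8.79486099e-06,
       -6.47976510e-04,  2.17753432e-04]), 'effort': array([ 3.35851379e-03, -4.60217178e+01, -4.19220436e+01, -3.35012999e-05,
        1.06254968e-02, -1.02472220e-05]), 'eef_pos': array([ 0.1782895 , -0.57258856,  0.20153976]), 'orientation': array([-3.10412520e+00, -4.72046864e-01,  2.06881367e-04]), 'wrist_force': array([-0.75812797,  0.38814391,  0.22805104]), 'moment': array([ 0.01107936,  0.03628469, -0.00083346]), 'finger_gap': 0.9988468992405561} 0.0187
```

View pics/side0.png

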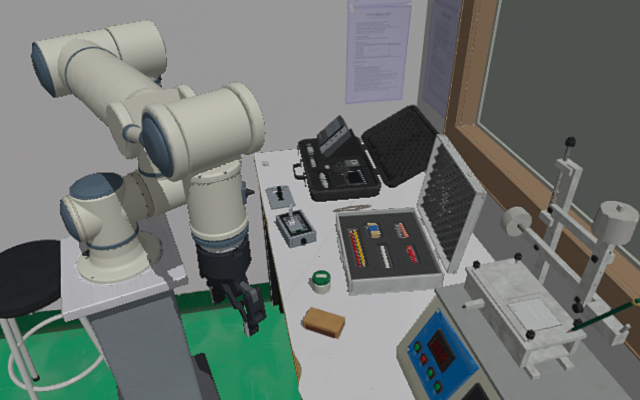

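View pics/top0.png

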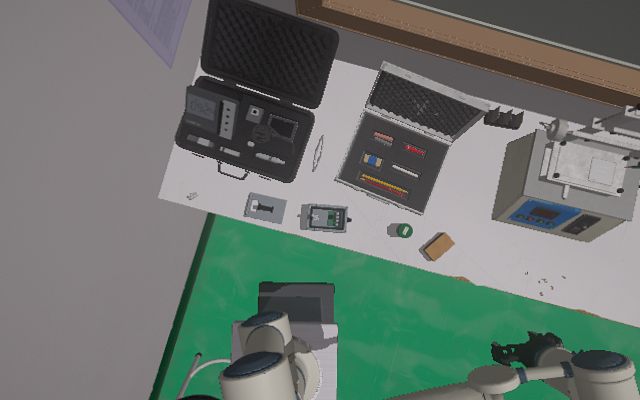

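Run:
```python
import cv2
a=cv2.imread("pics/top0.png"); cv2.imwrite("pics/t1.png",cv2.resize(a[180:245,235:360],None,fx=6.4,fy=6.4,interpolation=cv2.INTER_CUBIC))
a=cv2.imread("pics/side0.png"); cv2.imwrite("pics/s1.png",cv2.resize(a[175:255,255:335],None,fx=7.5,fy=7.5,interpolation=cv2.INTER_CUBIC))
```

```text
(no output)
```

View pics/t1.png

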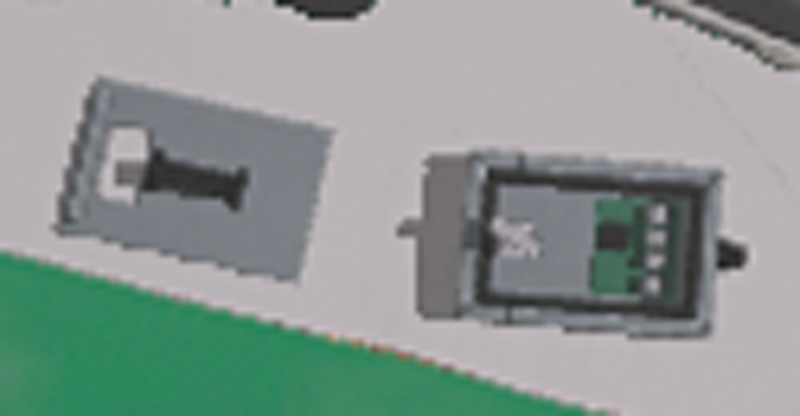

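View pics/s1.png

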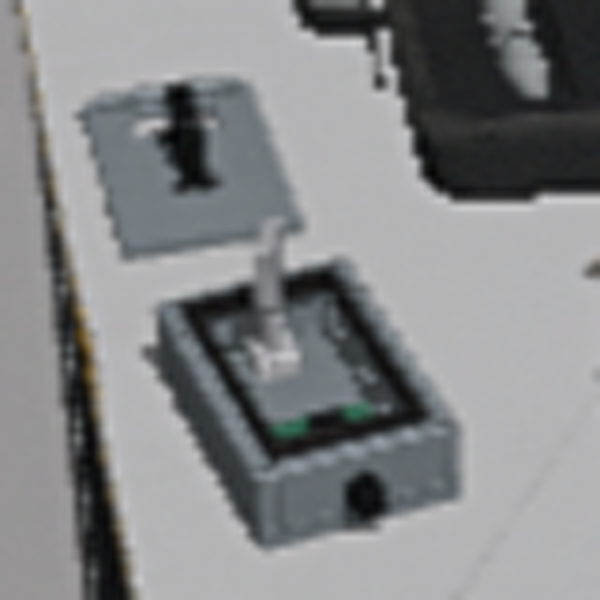

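```bash
cat > h.py <<'E'
import numpy as np, cv2
from scipy.optimize import least_squares
from rig import ctrl
C={n:ctrl.camera_model(n) for n in("side","top")}
def proj(n,P):
    c=C[n]; return cv2.projectPoints(np.atleast_2d(np.float64(P)),cv2.Rodrigues(c["R"])[0],c["t"],c["mtx"],np.array(c["distortion"]))[0][:,0]
def W(p,L):
    L=np.atleast_2d(L).astype(float);c,s=np.cos(p[2]),np.sin(p[2])
    return np.c_[p[0]+c*L[:,0]-s*L[:,1],p[1]+s*L[:,0]+c*L[:,1],L[:,2]]
CR={"top":(235,180,6.4),"side":(255,175,7.5)}
def full(n,uv):
    a,b,s=CR[n];uv=np.atleast_2d(uv);return (uv+.5)/s-.5+[a,b]
def fit(obs,x0):
    # obs: list (cam,local mm,crop px)
    def r(p,cams=("top","side")):
        return np.concatenate([(proj(n,W(p,np.array(l)/1e3))-full(n,u)).ravel() for n,l,u in obs if n in cams])
    o=least_squares(r,x0,loss="soft_l1")
    for cm in ("top","side"):
        print(cm,least_squares(lambda p:r(p,(cm,)),x0,loss="soft_l1").x)
    print("both",o.x,"res",r(o.x).reshape(-1,2).round(1).tolist()); return o.x
E
cat > f.py <<'E'
from h import *
box=[("top",[40,60,34],(470,150)),("top",[40,-60,34],(722,172)),("top",[-40,-60,34],(712,335)),("top",[-40,60,34],(460,318)),
("side",[-40,60,34],(163,303)),("side",[40,60,34],(343,262)),("side",[40,-60,34],(460,430)),("side",[-40,-60,34],(258,475)),("side",[-40,-60,0],(265,547)),("side",[40,-60,0],(460,495))]
pan=[("top",[38,58,6],(100,78)),("top",[38,-58,6],(335,128)),("top",[-38,-58,6],(298,283)),("top",[-38,58,6],(58,235)),
("side",[-38,58,6],(82,105)),("side",[38,58,6],(245,82)),("side",[38,-58,6],(303,230)),("side",[-38,-58,6],(125,258))]
B=fit(box,[.5,0,0]);P=fit(pan,[.5,.1,0]);np.save("B.npy",B);np.save("P.npy",P)
for n in CR:
    im=cv2.imread(f"pics/{n}0.png");a,b,s=CR[n];w=800/s if n=="top" else 600/s;hh=416/s if n=="top" else 600/s
    im=cv2.resize(im[b:b+int(round(hh)),a:a+int(round(w))],None,fx=s,fy=s,interpolation=cv2.INTER_CUBIC)
    def line(p,L,col):
        q=((proj(n,W(p,np.array(L)/1e3))-[a,b]+.5)*s-.5).round().astype(int);cv2.polylines(im,[q],True,col,1)
    R=lambda x,y,z,oy=0:[[x,y+oy,z],[x,-y+oy,z],[-x,-y+oy,z],[-x,y+oy,z]]
    line(B,R(40,60,34),(0,0,255));line(B,R(40,60,0),(0,0,120));line(B,R(32,52,39),(255,0,0))
    line(P,R(38,58,6),(0,0,255));line(P,R(6,18,36),(0,255,255));line(P,R(18,10,6,36),(255,0,0))
    for t,col in((.95,(0,255,255)),(1.25,(0,255,0)),(1.55,(255,0,255))):
        d=13*np.array([np.cos(t),np.sin(t)])
        line(B,[[d[0],36+d[1],70],[-d[0],36-d[1],70],[-d[0],36-d[1],43],[d[0],36+d[1],43]],col)
    cv2.imwrite(f"pics/ov_{n}.png",im)
E
python3 f.py
```

```text
top [ 0.46941626 -0.11946259 -0.04947199]
side [ 0.46956047 -0.12024719 -0.05982233]
both [ 0.46943631 -0.11973138 -0.05385264] res [[0.1, -0.2], [0.5, -0.6], [0.2, 0.5], [-0.4, 0.2], [-1.4, -0.3], [0.4, -1.2], [0.3, -0.9], [-0.1, 0.4], [-0.4, 0.6], [0.5, 0.1]]
top [ 0.49564523  0.0687691  -0.19137255]
side [ 0.49454657  0.06463646 -0.19631652]
both [ 0.49551986  0.06794338 -0.1923884 ] res [[-0.2, -0.0], [0.1, 0.2], [0.4, 0.3], [0.8, -0.3], [-0.6, 0.0], [0.4, -0.3], [0.2, -1.0], [-0.3, -1.0]]
```

View pics/ov_top.png

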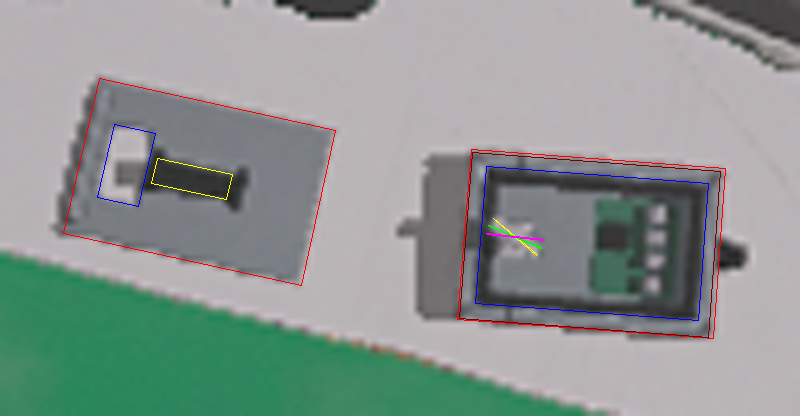

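View pics/ov_side.png

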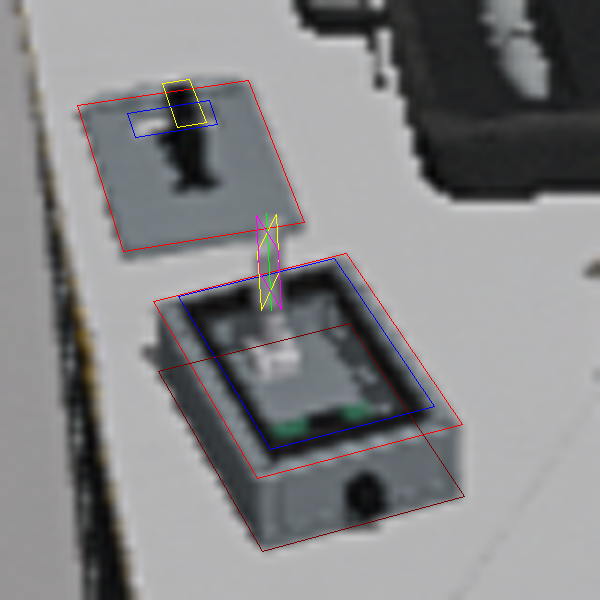

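Run:
```python
import cv2,numpy as np
a=cv2.imread("pics/top0.png")[205:230,300:330]; b=cv2.imread("pics/side0.png")[198:228,280:304]
f=lambda i:cv2.resize(i,(390,390*i.shape[0]//i.shape[1]),interpolation=cv2.INTER_NEAREST)
a,b=f(a),f(b); h=max(len(a),len(b)); p=lambda i:np.pad(i,((0,h-len(i)),(0,5),(0,0)))
cv2.imwrite("pics/z.png",np.hstack([p(a),p(b)]))
```

```text
(no output)
```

View pics/z.png

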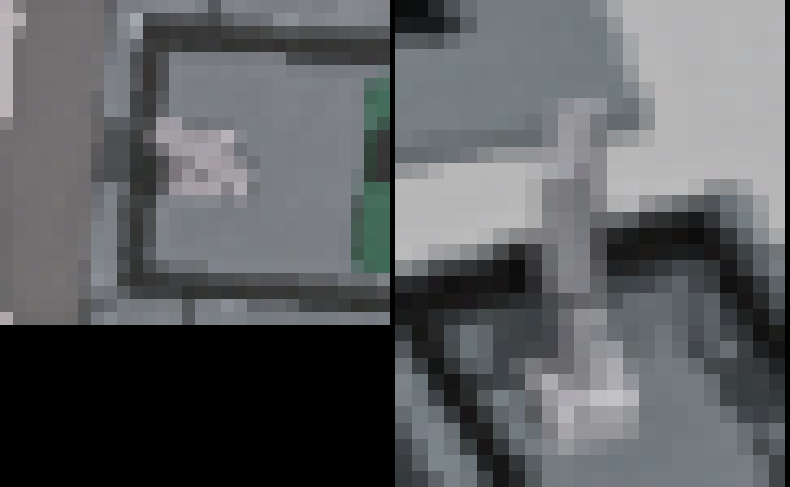

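Request:
{"method": "servo_tool", "body": {"plan": [2.44, 4.07, -0.2, 0, 0, 3.55, 2.44, 4.07, -0.2, 0, 0, 3.55, 2.44, 4.07, -0.2, 0, 0, 3.55, 2.44, 4.07, -0.2, 0, 0, 3.55, 2.44, 4.07, -0.2, 0, 0, 3.55, 2.44, 4.07, -0.2, 0, 0, 3.55, 2.44, 4.07, -0.2, 0, 0, 3.55, 2.44, 4.07, -0.2, 0, 0, 3.55, 2.44, 4.07, -0.2, 0, 0, 3.55, 2.44, 4.07, -0.2, 0, 0, 3.55, 2.44, 4.07, -0.2, 0, 0, 3.55, 2.44, 4.07, -0.2, 0, 0, 3.55], "jaw": 5}}

```text
clock: 1.6
eef_pos: [0.4716, -0.083, 0.1782]
orientation: [-2.72, -1.571, 0.0]
wrist_force: [1.4, -0.0, -0.3]
finger_gap: 0.586
```

Request:
{"method": "servo_tool", "body": {"plan": [0, 0, 0, 0, 0, 0, 0, 0, 0, 0, 0, 0]}}

```text
clock: 1.85
eef_pos: [0.4708, -0.0847, 0.1782]
orientation: [-2.722, -1.568, 0.002]
wrist_force: [-0.4, -0.6, 0.7]
finger_gap: 0.586
```

Request:
{"method": "servo_tool", "body": {"plan": [0.05, 0.09, -3, 0, 0, 0, 0, 0, -3, 0, 0, 0, 0, 0, -2.8, 0, 0, 0, 0, 0, 0, 0, 0, 0]}}

```text
clock: 2.35
eef_pos: [0.4696, -0.0845, 0.0882]
orientation: [-2.721, -1.563, 0.006]
wrist_force: [-0.1, 0.4, -0.2]
finger_gap: 0.583
```

Run:
```python
from rig import ctrl
import cv2
a=ctrl.grab_frame("side");cv2.imwrite("pics/s2.png",cv2.resize(a[140:250,245:345],None,fx=6,fy=5.4,interpolation=cv2.INTER_CUBIC))
a=ctrl.grab_frame("top");cv2.imwrite("pics/t2.png",cv2.resize(a[180:245,260:360],None,fx=6.4,fy=6.4,interpolation=cv2.INTER_CUBIC))
```

```text
(no output)
```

View pics/s2.png

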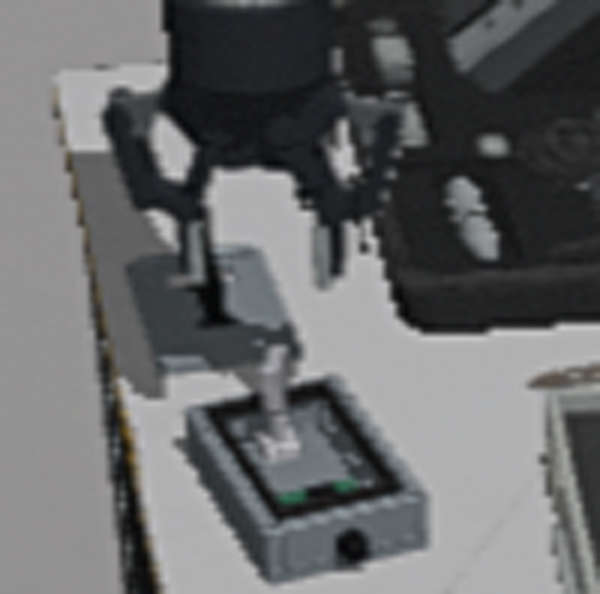

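View pics/t2.png

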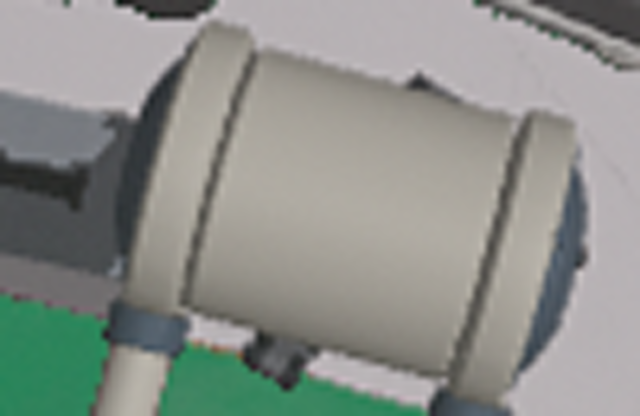

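Run:
```python
from h import *
st=ctrl.state();print(st["eef_pos"],st["orientation"])
R=cv2.Rodrigues(st["orientation"])[0]; t=st["eef_pos"]
B=np.load("B.npy"); S=W(B,[[0,.036,.07],[0,.036,.043]])
k=lambda p:((proj("side",p)-[245,140]+.5)*[6,5.4]-.5).round(0).tolist()
for d in(-.012,0): print(k([t+R[:,1]*s+R[:,2]*d for s in(-.025,0,.025)]))
print(k(S),S)
```

```text
[ 0.47160201 -0.08453174  0.09153925] [2.72293816e+00 1.56562118e+00 7.08890420e-04]
[[218.0, 302.0], [271.0, 303.0], [324.0, 305.0]]
[[219.0, 321.0], [272.0, 323.0], [325.0, 324.0]]
[[273.0, 356.0], [276.0, 398.0]] [[ 0.47137406 -0.08378357  0.07      ]
 [ 0.47137406 -0.08378357  0.043     ]]
```

Run:
```python
from h import *
st=ctrl.state();print(st["clock"],st["eef_pos"],st["finger_gap"])
R=cv2.Rodrigues(st["orientation"])[0]; t=st["eef_pos"]
a=ctrl.grab_frame("side");cv2.imwrite("pics/s3full.png",a)
a0,b0,s=265,170,14
im=cv2.resize(a[b0:b0+42,a0:a0+50],None,fx=s,fy=s,interpolation=cv2.INTER_NEAREST)
q=((proj("side",[t+R[:,1]*s_*.025+R[:,2]*d for d in(0,-.0187) for s_ in(-1,0,1)])-[a0,b0]+.5)*s-.5).round().astype(int)
for p in q: cv2.circle(im,tuple(map(int,p)),4,(0,0,255),-1)
cv2.imwrite("pics/s3.png",im)
```

```text
2.45 [ 0.47160201 -0.08453174  0.09153925] 0.5793025968662995
```

View pics/s3.png

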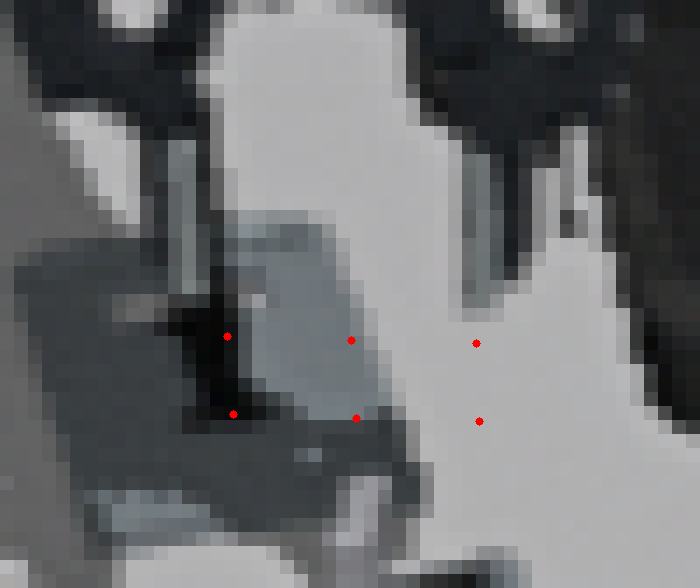

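Run:
```python
from h import *
t=np.array([0.1782895,-0.57258856,0.20153976]);R=cv2.Rodrigues(np.array([-3.1041,-.472,0.0002]))[0]
a=cv2.imread("pics/side0.png")
a0,b0,s=205,250,8
im=cv2.resize(a[b0:b0+90,a0:a0+80],None,fx=s,fy=6.5,interpolation=cv2.INTER_NEAREST)
q=((proj("side",[t+R[:,1]*s_*.0425+R[:,2]*d for d in(0,-.013,-.0187) for s_ in(-1,0,1)])-[a0,b0]+.5)*[s,6.5]-.5).round().astype(int)
for p in q: cv2.circle(im,tuple(map(int,p)),4,(0,0,255),-1)
cv2.imwrite("pics/s4.png",im)
```

```text
(no output)
```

View pics/s4.png

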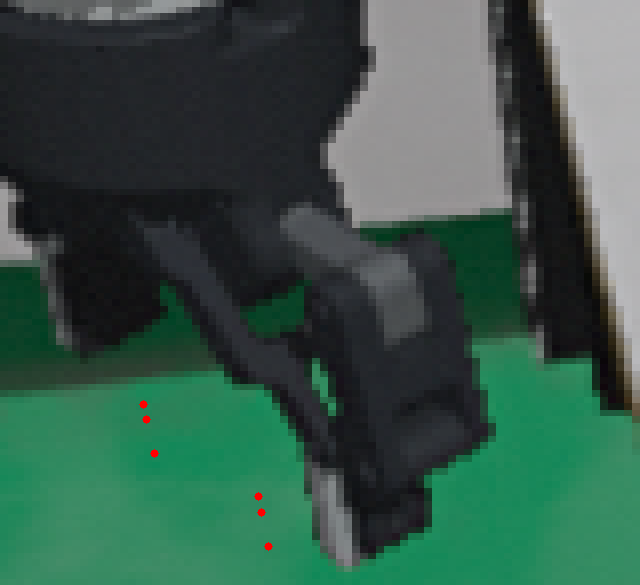

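Request:
{"method": "servo_tool", "body": {"plan": [0, 0, 0, 0, 0, 0, 0, 0, 0, 0, 0, 0, 0, 0, 0, 0, 0, 0, 0, 0, 0, 0, 0, 0], "jaw": 0.4}}

```text
clock: 3.0
eef_pos: [0.4717, -0.0835, 0.0907]
orientation: [2.722, 1.568, 0.0]
wrist_force: [0.0, 0.1, 0.3]
finger_gap: 0.05
```

Run:
```python
from h import *
st=ctrl.state();print(st["clock"],st["eef_pos"],st["finger_gap"])
R=cv2.Rodrigues(st["orientation"])[0]; t=st["eef_pos"]
a=ctrl.grab_frame("side");cv2.imwrite("pics/s5full.png",a)
a0,b0,s=265,170,14
im=cv2.resize(a[b0:b0+42,a0:a0+50],None,fx=s,fy=s,interpolation=cv2.INTER_NEAREST)
q=((proj("side",[t+R[:,2]*d for d in(0,-.0187,-.1)])-[a0,b0]+.5)*s-.5).round().astype(int)
for p in q: cv2.circle(im,tuple(map(int,p)),4,(0,0,255),-1)
cv2.imwrite("pics/s5.png",im)
print(proj("side",[0,0,0]),proj("top",[0,0,0]))
```

```text
3.0 [ 0.47169867 -0.08354443  0.09067903] 0.04966686708493243
[[119.76119739 255.54239308]] [[283.32022955 374.17533933]]
```

View pics/s5.png

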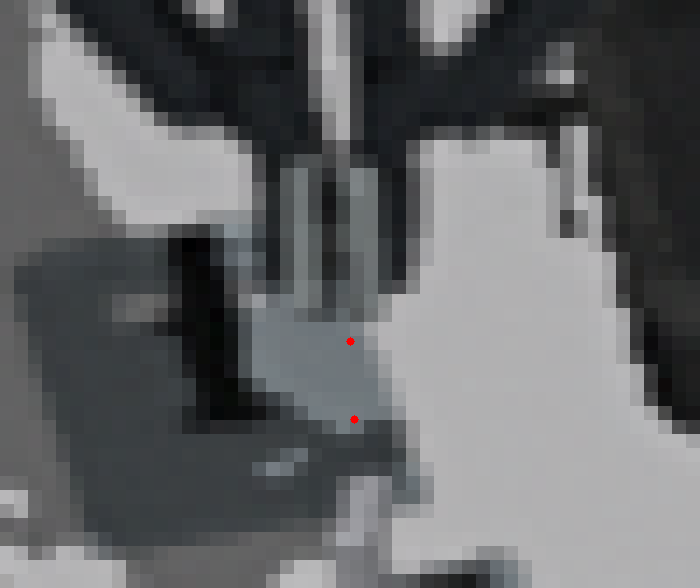

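Run:
```python
from h import *
t=np.array([0.1782895,-0.57258856,0.20153976]);R=cv2.Rodrigues(np.array([-3.1041,-.472,0.0002]))[0]
a=cv2.imread("pics/top0.png")
a0,b0,s=480,320,6.5
im=cv2.resize(a[b0:b0+80,a0:a0+120],None,fx=s,fy=s,interpolation=cv2.INTER_NEAREST)
q=((proj("top",[t+R[:,1]*s_*.0425+R[:,2]*d for d in(-.013,-.2) for s_ in(-1,0,1)])-[a0,b0]+.5)*s-.5).round().astype(int)
for p in q: cv2.circle(im,tuple(map(int,p)),4,(0,0,255),-1)
cv2.imwrite("pics/t4.png",im)
```

```text
(no output)
```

View pics/t4.png

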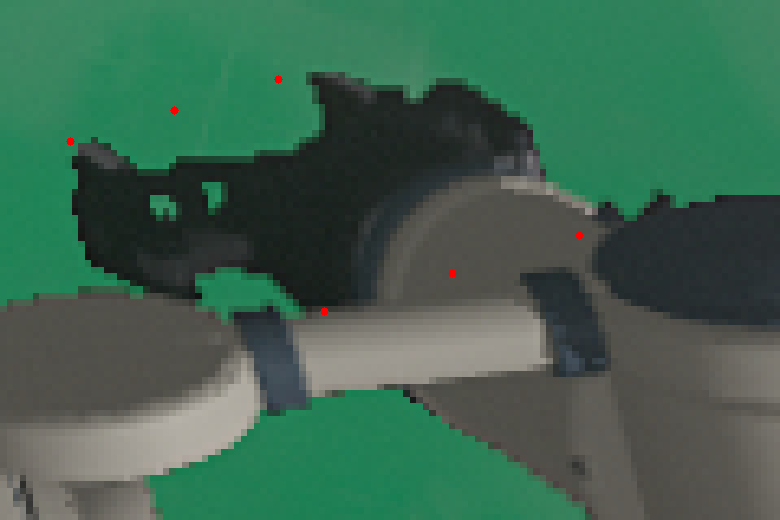

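View pics/s5full.png

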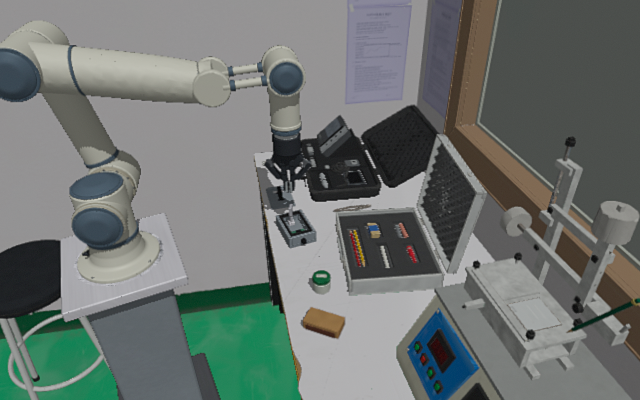

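Run:
```python
from h import *
def tri(us,ut):
    return least_squares(lambda X:np.concatenate([(proj("side",X)-us).ravel(),(proj("top",X)-ut).ravel()]),[.2,-.5,.2])
for s_ in ((230,450),):
  us=(np.array(s_)+.5)/[8,6.5]-.5+[205,250]; ut=(np.array([196,109])+.5)/6.5-.5+[480,320]
  o=tri(us,ut);print(o.x,o.fun)
# individual: near tip (right in top? -y is right) 
for s_,t_ in (((325,540),(312,75)),((80,350),(80,148)),((345,565),(345,85))):
  us=(np.array(s_)+.5)/[8,6.5]-.5+[205,250]; ut=(np.array(t_)+.5)/6.5-.5+[480,320]
  o=tri(us,ut);print(o.x,o.fun)
```

```text
[ 0.17799508 -0.56955699  0.2344715 ] [ 1.71600923 -0.00578121 -0.83090545  2.45239858]
[ 0.18751334 -0.60972098  0.23855394] [ 3.08821083 -0.05942805 -1.60248606  4.56629103]
[ 0.16059992 -0.52429959  0.23538144] [ 2.45541783  0.04670914 -1.08972681  3.38613441]
[ 0.18708778 -0.62110296  0.24197395] [ 2.47599281 -0.05316147 -1.30528725  3.70141202]
```

Request:
{"method": "servo_tool", "body": {"plan": [0, 0, 0, 0, 0, 0, 0, 0, 0, 0, 0, 0, 0, 0, 0, 0, 0, 0, 0, 0, -1.5, 0, 0, 0, 0, 0, -1.5, 0, 0, 0, 0, 0, -1.6, 0, 0, 0, 0, 0, 0, 0, 0, 0, 0, 0, 0, 0, 0, 0], "jaw": 5}}

```text
clock: 4.05
eef_pos: [0.4717, -0.0836, 0.0447]
orientation: [2.722, 1.568, 0.0]
wrist_force: [0.7, 0.2, 0.4]
finger_gap: 0.588
```

```bash
cat > v.py <<'E'
from h import *
import sys
st=ctrl.state();print(st["clock"],st["eef_pos"],st["orientation"],st["finger_gap"],st["wrist_force"])
R=cv2.Rodrigues(st["orientation"])[0]; t=st["eef_pos"]
n,a0,b0,w,h_,s=sys.argv[1],*map(int,sys.argv[2:7])
a=ctrl.grab_frame(n);cv2.imwrite(f"pics/{sys.argv[7]}full.png",a)
im=cv2.resize(a[b0:b0+h_,a0:a0+w],None,fx=s,fy=s,interpolation=cv2.INTER_NEAREST)
q=((proj(n,[t+R[:,2]*d for d in(0,-.0187)])-[a0,b0]+.5)*s-.5).round().astype(int)
for p in q: cv2.circle(im,tuple(map(int,p)),3,(0,0,255),-1)
cv2.imwrite(f"pics/{sys.argv[7]}.png",im)
E
python3 v.py side 265 175 50 42 14 s6
```

```text
4.05 [ 0.47172682 -0.08361924  0.04468097] [2.72208826e+00 1.56825656e+00 8.16315571e-05] 0.5881062069878467 [0.74651865 0.2088427  0.42082953]
```

View pics/s6.png

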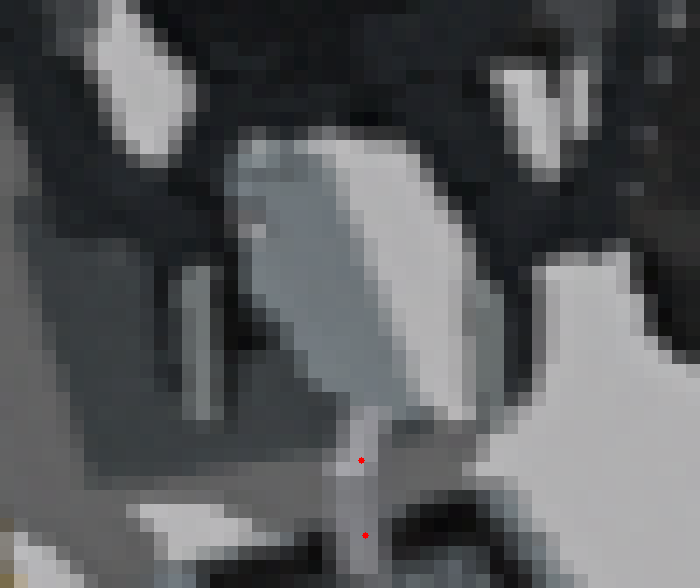

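Request:
{"method": "servo_tool", "body": {"plan": [0.2, -0.1, -0.3, 0, 0, 0, 0, 0, -0.4, 0, 0, 0, 0, 0, 0, 0, 0, 0]}}

```text
clock: 4.47
eef_pos: [0.4734, -0.0846, 0.0371]
orientation: [-2.722, -1.568, 0.001]
wrist_force: [0.0, -0.1, -0.1]
finger_gap: 0.584
```

Request:
{"method": "servo_tool", "body": {"plan": [0, 0, 0, 0, 0, 0, 0, 0, 0, 0, 0, 0], "jaw": 2, "squeeze": 25}}

```text
clock: 4.72
eef_pos: [0.4737, -0.0846, 0.0377]
orientation: [2.722, 1.568, 0.0]
wrist_force: [-0.4, -0.3, -0.0]
finger_gap: 0.236
```

```bash
python3 v.py side 265 175 50 42 14 s7
```

```text
4.725 [ 0.47370779 -0.08462732  0.03770769] [2.72203652e+00 1.56813890e+00 2.32105337e-04] 0.23610858196171378 [-0.42761521 -0.26402068 -0.01973744]
```

View pics/s7.png

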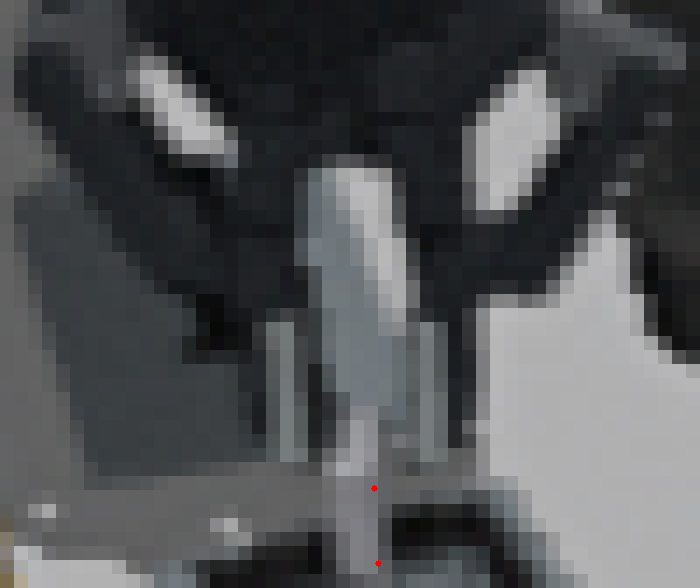

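Request:
{"method": "servo_tool", "body": {"plan": [0, 0, 0, 0, 0, 0, 0, 0, 0, 0, 0, 0, 0, 0, 0, 0, 0, 0, 0, 0, 0, 0, 0, 0], "jaw": 0, "squeeze": 30}}

```text
clock: 5.28
eef_pos: [0.4722, -0.0838, 0.0377]
orientation: [-2.719, -1.567, 0.003]
wrist_force: [-6.0, 3.2, 4.8]
finger_gap: 0.074
```

```bash
python3 v.py side 265 175 50 42 14 s8; python3 -c "
from rig import ctrl;print(ctrl.state()['moment'])"
```

```text
5.275 [ 0.47222167 -0.08376637  0.03768933] [-2.71929641 -1.56695407  0.00323886] 0.07419827536096205 [-5.97719268  3.23836034  4.83307857]
[ 0.5550728   1.15302178 -0.09364657]
```

View pics/s8.png

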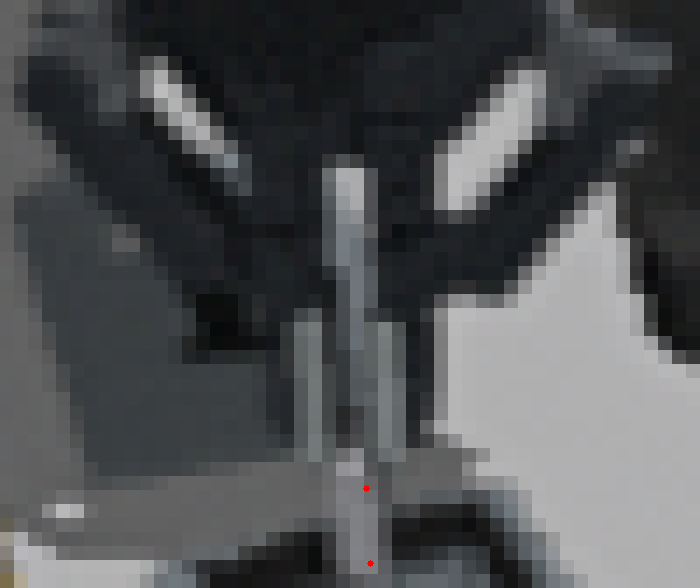

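Request:
{"method": "servo_tool", "body": {"plan": [-0.15, 0.08, 0, 0, 0, 0, 0, 0, 0, 0, 0, -4, 0, 0, 0, 0, 0, -7, 0, 0, 0, 0, 0, -7, 0, 0, 0, 0, 0, -7, 0, 0, 0, 0, 0, -7, 0, 0, 0, 0, 0, -7, 0, 0, 0, 0, 0, -7, 0, 0, 0, 0, 0, -7, 0, 0, 0, 0, 0, -7, 0, 0, 0, 0, 0, -3, 0, 0, 0, 0, 0, 0]}}

```text
clock: 6.82
eef_pos: [0.4724, -0.0841, 0.0378]
orientation: [3.14, -0.084, 0.001]
wrist_force: [-0.7, -1.2, -0.1]
finger_gap: 0.075
```

```bash
cat > y.py <<'E'
from h import *
st=ctrl.state();R=cv2.Rodrigues(st["orientation"])[0]
print(st["clock"],st["eef_pos"].round(4),"jaw",np.degrees(np.arctan2(R[1,1],R[0,1])).round(2),"tilt",np.degrees(R[:2,2]).round(2),"F",st["wrist_force"].round(1),"M",st["moment"].round(2),"gap",round(st["finger_gap"]*85.4,1),"q6",st["q"][5].round(2))
E
python3 y.py; python3 v.py side 265 175 50 42 14 s9;python3 y.py
```

```text
6.825 [ 0.4724 -0.0841  0.0378] jaw -93.08 tilt [ 0.04 -0.04] F [-0.7 -1.2 -0.1] M [-0.22  0.07 -0.  ] gap 6.4 q6 1.38
6.825 [ 0.4723518  -0.08411164  0.03777503] [ 3.13979148e+00 -8.44967962e-02  1.06860639e-03] 0.07519941801966727 [-0.74606018 -1.19173322 -0.05070763]
6.875 [ 0.4723 -0.0841  0.0378] jaw -93.05 tilt [ 0.04 -0.04] F [-0.1 -0.9  0.6] M [-0.18  0.02 -0.02] gap 6.7 q6 1.38
```

View pics/s9.png

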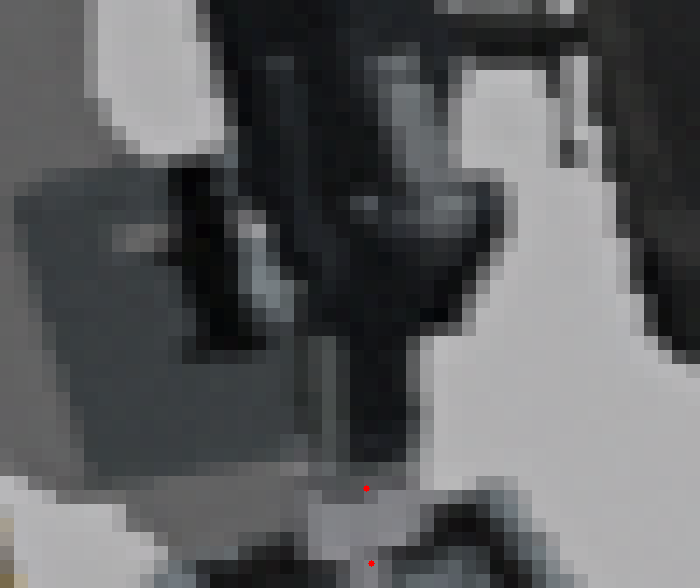

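Request:
{"method": "servo_tool", "body": {"plan": [0, 0, 0, 0, 0, 0, 0, 0, 0, 0, 0, 0, 0, 0, 0, 0, 0, 0, 0, 0, 3, 0, 0, 0, 0, 0, 4, 0, 0, 0, 0, 0, 3, 0, 0, 0], "jaw": 3.5}}

```text
clock: 7.62
eef_pos: [0.4724, -0.0838, 0.1394]
orientation: [3.14, -0.085, 0.002]
wrist_force: [0.7, 0.1, -0.1]
finger_gap: 0.407
```

Request:
{"method": "servo_tool", "body": {"plan": [0.23, 1.52, 0, 0, 0, 8.2, 0.23, 1.52, 0, 0, 0, 8.2, 0.23, 1.52, 0, 0, 0, 8.2, 0.23, 1.52, 0, 0, 0, 8.2, 0.23, 1.52, 0, 0, 0, 8.2, 0.23, 1.52, 0, 0, 0, 8.2, 0.23, 1.52, 0, 0, 0, 8.2, 0.23, 1.52, 0, 0, 0, 8.2, 0.23, 1.52, 0, 0, 0, 8.2, 0.23, 1.52, 0, 0, 0, 8.2, 0, 0, 0, 0, 0, 0, 0, 0, 0, 0, 0, 0]}}

```text
clock: 9.12
eef_pos: [0.4951, 0.0678, 0.1375]
orientation: [2.429, 1.993, -0.001]
wrist_force: [0.3, -0.5, -0.5]
finger_gap: 0.407
```

```bash
python3 y.py; python3 v.py side 255 160 60 60 10 s10;python3 v.py top 235 180 125 65 6 t10
```

```text
9.125 [0.4951 0.0678 0.1375] jaw -11.26 tilt [-0.01 -0.02] F [ 0.3 -0.5 -0.5] M [-0.    0.02 -0.04] gap 34.7 q6 0.26
9.125 [0.49508398 0.06784235 0.13750974] [ 2.42850157e+00  1.99273771e+00 -5.10886257e-04] 0.40686903815053027 [ 0.26502413 -0.51231752 -0.49622199]
9.175 [0.4950831  0.06770383 0.13752252] [ 2.42846323e+00  1.99283048e+00 -4.28100472e-04] 0.40847693470272334 [-0.87705712 -0.15560447  0.1620957 ]
```

View pics/s10.png

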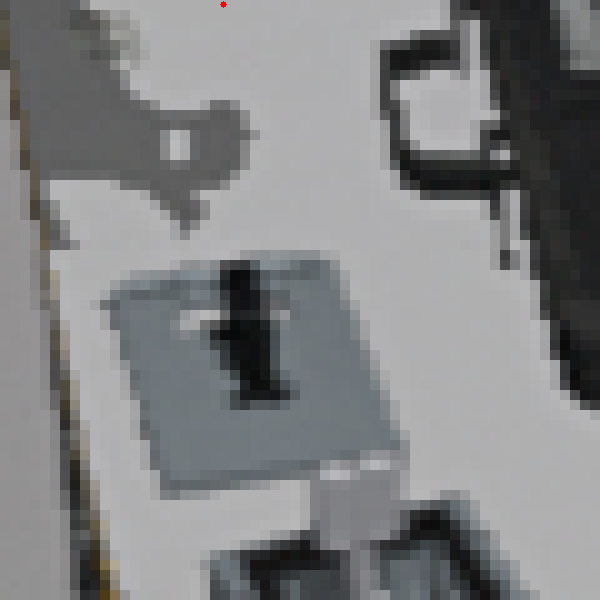

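View pics/t10.png

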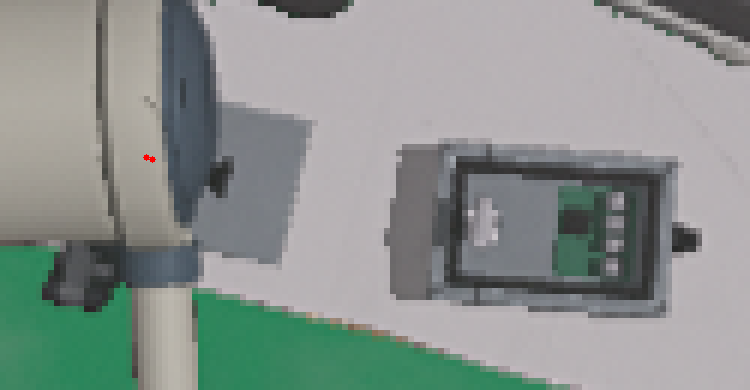

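Run:
```python
from h import *
pan=[("top",[38,58,6],(100,78)),("top",[38,-58,6],(335,128)),("top",[-38,-58,6],(298,283)),("top",[-38,58,6],(58,235)),
("side",[-38,58,6],(82,108)),("side",[38,-58,0],(303,232)),("side",[-38,-58,0],(125,260)),("side",[38,58,12],(245,80))]
P=fit(pan,[.5,.1,0]);np.save("P.npy",P)
im=cv2.imread("pics/s10full.png");a,b,s=255,160,10
im=cv2.resize(im[b:b+60,a:a+60],None,fx=s,fy=s,interpolation=cv2.INTER_NEAREST)
R=lambda x,y,z,oy=0:[[x,y+oy,z],[x,-y+oy,z],[-x,-y+oy,z],[-x,y+oy,z]]
for L,c in((R(38,58,6),(0,0,255)),(R(38,58,0),(0,0,120)),(R(6,18,36),(0,255,255)),(R(18,10,6,36),(255,0,0))):
    q=((proj("side",W(P,np.array(L)/1e3))-[a,b]+.5)*s-.5).round().astype(int);cv2.polylines(im,[q],True,c,1)
cv2.imwrite("pics/ov10.png",im)
```

```text
top [ 0.49564523  0.0687691  -0.19137255]
side [ 0.49534191  0.06707471 -0.1938797 ]
both [ 0.49566457  0.06843049 -0.19207475] res [[-0.3, -0.1], [-0.1, 0.2], [0.2, 0.2], [0.6, -0.4], [-0.6, -0.5], [0.2, 0.2], [-0.2, 0.3], [0.3, -1.7]]
```

View pics/ov10.png

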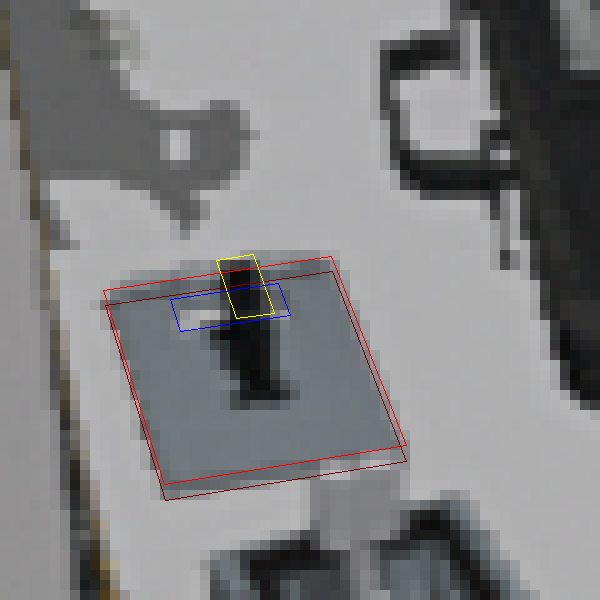

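Request:
{"method": "servo_tool", "body": {"plan": [0.06, 0.07, -4, 0, 0, 0.2, 0, 0, -4, 0, 0, 0, 0, 0, -2.5, 0, 0, 0, 0, 0, -1, 0, 0, 0, 0, 0, 0, 0, 0, 0]}}

```text
clock: 9.85
eef_pos: [0.4956, 0.0686, 0.0225]
orientation: [-2.423, -1.999, 0.001]
wrist_force: [0.1, -0.4, -0.4]
finger_gap: 0.41
```

```bash
python3 y.py; python3 v.py side 255 150 55 50 12 s11
```

```text
9.85 [0.4956 0.0686 0.0225] jaw -10.96 tilt [-0.03 -0.01] F [ 0.1 -0.4 -0.4] M [-0.03 -0.01  0.03] gap 35.0 q6 0.26
9.85 [0.49561406 0.06859998 0.02252576] [-2.42321841e+00 -1.99897451e+00  7.91049421e-04] 0.40959428872457365 [ 0.13171875 -0.41568219 -0.36424824]
```

View pics/s11.png

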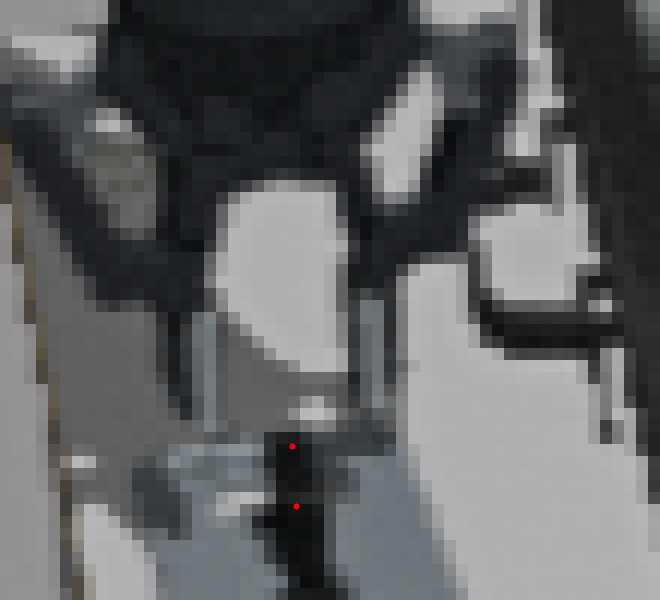

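Request:
{"method": "servo_tool", "body": {"plan": [0, 0, -0.6, 0, 0, 0, 0, 0, -0.5, 0, 0, 0, 0, 0, 0, 0, 0, 0]}}

```text
clock: 10.28
eef_pos: [0.4955, 0.0689, 0.0112]
orientation: [-2.422, -2.0, 0.001]
wrist_force: [0.3, -1.1, -1.0]
finger_gap: 0.412
```

Request:
{"method": "servo_tool", "body": {"plan": [0, 0, -0.3, 0, 0, 0, 0, 0, 0, 0, 0, 0]}}

```text
clock: 10.52
eef_pos: [0.4956, 0.0689, 0.0083]
orientation: [-2.422, -2.0, 0.001]
wrist_force: [-0.4, 0.1, -0.4]
finger_gap: 0.411
```

Request:
{"method": "servo_tool", "body": {"plan": [0, 0, -0.3, 0, 0, 0, 0, 0, 0, 0, 0, 0]}}

```text
clock: 10.78
eef_pos: [0.4956, 0.0689, 0.0053]
orientation: [-2.422, -2.0, 0.001]
wrist_force: [0.9, 0.3, 0.0]
finger_gap: 0.409
```

```bash
python3 y.py; python3 v.py side 255 150 55 50 12 s12
```

```text
10.775 [0.4956 0.0689 0.0053] jaw -10.91 tilt [-0.03 -0.  ] F [0.9 0.3 0. ] M [-0.05 -0.01  0.02] gap 35.0 q6 0.26
10.775 [0.49555666 0.06888645 0.00526639] [-2.42231259e+00 -2.00004887e+00  6.33258986e-04] 0.40938390185051876 [0.94171914 0.26381132 0.04478512]
```

View pics/s12.png

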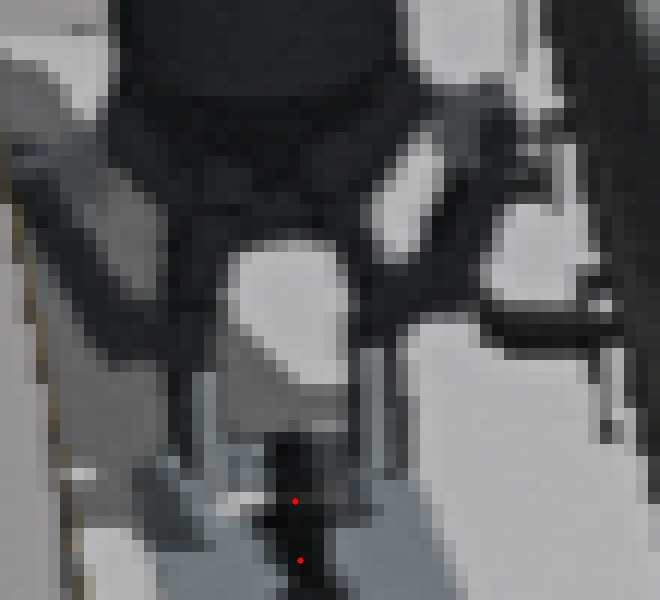

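Request:
{"method": "servo_tool", "body": {"plan": [0, 0, -0.3, 0, 0, 0, 0, 0, 0, 0, 0, 0]}}

```text
clock: 11.08
eef_pos: [0.4955, 0.0689, 0.0022]
orientation: [-2.422, -2.0, 0.001]
wrist_force: [-0.5, -0.1, -0.1]
finger_gap: 0.409
```

Request:
{"method": "servo_tool", "body": {"plan": [0, 0, -0.3, 0, 0, 0, 0, 0, 0, 0, 0, 0]}}

```text
clock: 11.32
eef_pos: [0.4955, 0.0689, -0.0008]
orientation: [-2.422, -2.0, 0.001]
wrist_force: [-0.1, 0.1, -0.0]
finger_gap: 0.408
```

Request:
{"method": "servo_tool", "body": {"plan": [0, 0, -0.3, 0, 0, 0, 0, 0, 0, 0, 0, 0]}}

```text
clock: 11.58
eef_pos: [0.4955, 0.0689, -0.0038]
orientation: [-2.422, -2.0, 0.001]
wrist_force: [-0.2, -0.1, -0.1]
finger_gap: 0.409
```

Request:
{"method": "servo_tool", "body": {"plan": [0, 0, -0.3, 0, 0, 0, 0, 0, -0.1, 0, 0, 0, 0, 0, 0, 0, 0, 0]}}

```text
clock: 11.95
eef_pos: [0.4956, 0.0689, -0.0076]
orientation: [-2.422, -2.0, 0.0]
wrist_force: [-0.8, -0.2, -0.1]
finger_gap: 0.406
```

```bash
python3 y.py; python3 v.py side 255 150 55 50 12 s13
```

```text
11.95 [ 0.4956  0.0689 -0.0076] jaw -10.91 tilt [-0.02 -0.  ] F [-0.8 -0.2 -0.1] M [ 0.04  0.01 -0.02] gap 34.7 q6 0.26
11.95 [ 0.49563216  0.06886204 -0.00760817] [-2.42246970e+00 -2.00004884e+00  4.10121103e-04] 0.40586609932829965 [-0.8111606  -0.20153357 -0.07006989]
```

View pics/s13.png

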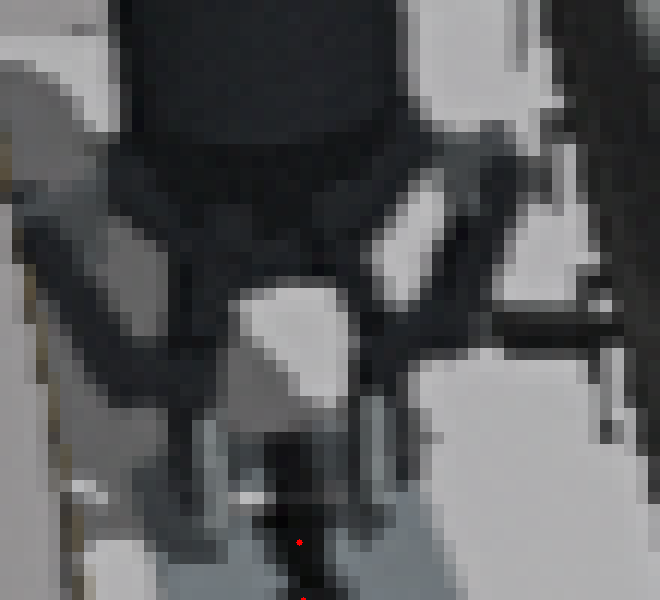

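Request:
{"method": "servo_tool", "body": {"plan": [0, 0, -0.3, 0, 0, 0, 0, 0, 0, 0, 0, 0]}}

```text
clock: 12.25
eef_pos: [0.4955, 0.0689, -0.0108]
orientation: [-2.422, -2.0, 0.001]
wrist_force: [0.1, -0.1, 0.2]
finger_gap: 0.41
```

Request:
{"method": "servo_tool", "body": {"plan": [0, 0, 0, 0, 0, 0, 0, 0, 0, 0, 0, 0, 0, 0, 0, 0, 0, 0, 0, 0, 0, 0, 0, 0, 0, 0, 0, 0, 0, 0], "jaw": 0, "squeeze": 80}}

```text
clock: 12.88
eef_pos: [0.496, 0.0689, -0.0101]
orientation: [2.422, 2.0, 0.001]
wrist_force: [0.1, 0.3, 3.1]
finger_gap: 0.114
```

```bash
python3 y.py; python3 v.py side 255 150 55 50 12 s14
```

```text
12.875 [ 0.496   0.0689 -0.0101] jaw -10.91 tilt [0.03 0.  ] F [0.1 0.3 3.1] M [ 0.05  0.09 -0.03] gap 9.8 q6 0.26
12.875 [ 0.49599188  0.0689128  -0.0101068 ] [2.42226601e+00 2.00001809e+00 7.86020324e-04] 0.11440007946552823 [0.11967607 0.30958697 3.06854959]
```

View pics/s14.png

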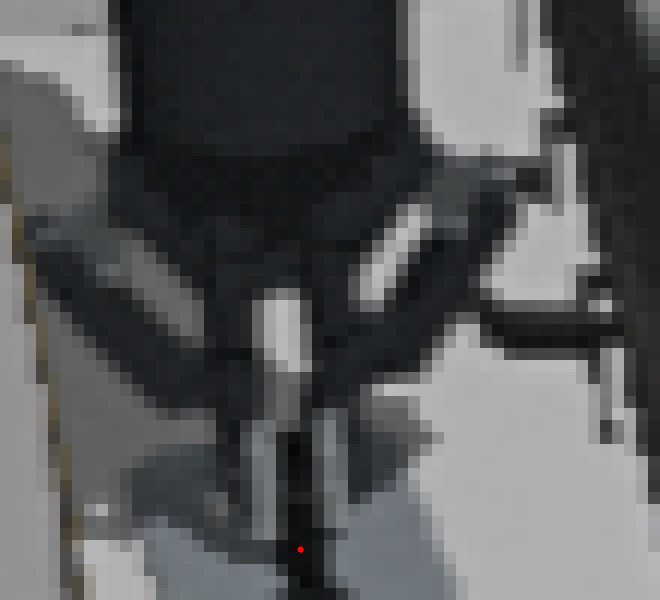

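Request:
{"method": "servo_tool", "body": {"plan": [0, 0, 0.5, 0, 0, 0, 0, 0, 1.5, 0, 0, 0, 0, 0, 2, 0, 0, 0, 0, 0, 2, 0, 0, 0, 0, 0, 2, 0, 0, 0, 0, 0, 1.5, 0, 0, 0, 0, 0, 0, 0, 0, 0]}}

```text
clock: 13.8
eef_pos: [0.4967, 0.069, 0.0864]
orientation: [2.421, 1.999, 0.004]
wrist_force: [-0.5, -0.5, -2.2]
finger_gap: 0.123
```

```bash
python3 y.py; python3 v.py side 250 130 70 60 10 s15
```

```text
13.8 [0.4967 0.069  0.0864] jaw -10.91 tilt [0.17 0.01] F [-0.5 -0.5 -2.2] M [-0.01  0.01 -0.01] gap 10.5 q6 0.26
13.8 [0.49665452 0.06897642 0.08637367] [2.42123695 1.99916133 0.00376428] 0.1227316910889448 [-0.46132199 -0.53098127 -2.23606813]
```

View pics/s15.png

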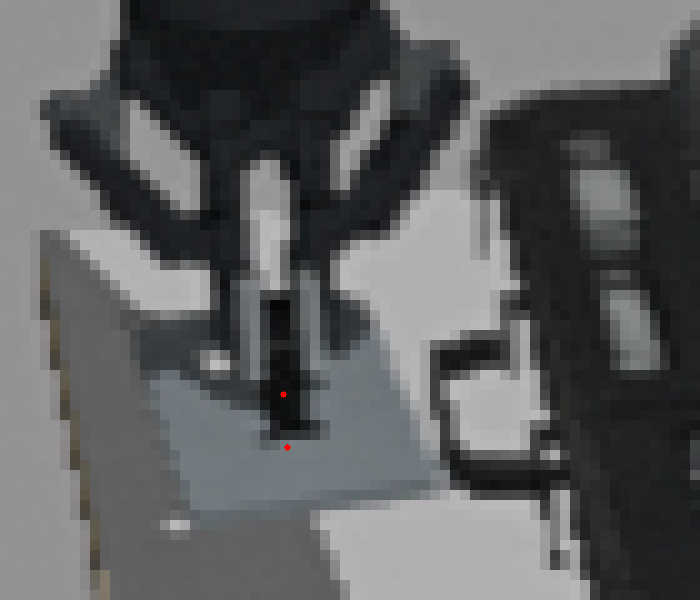

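Request:
{"method": "servo_tool", "body": {"plan": [-0.27, -1.88, 0, 0, 0, 0.8, -0.27, -1.88, 0, 0, 0, 0.8, -0.27, -1.88, 0, 0, 0, 0.8, -0.27, -1.88, 0, 0, 0, 0.8, -0.27, -1.88, 0, 0, 0, 0.8, -0.27, -1.88, 0, 0, 0, 0.8, -0.27, -1.88, 0, 0, 0, 0.8, -0.27, -1.88, 0, 0, 0, 0.8, -0.27, -1.88, 0, 0, 0, 0.8, -0.27, -1.88, 0, 0, 0, 0.7, 0, 0, 0, 0, 0, 0, 0, 0, 0, 0, 0, 0]}}

```text
clock: 15.35
eef_pos: [0.4684, -0.1186, 0.0838]
orientation: [-2.278, -2.161, 0.0]
wrist_force: [-0.4, 0.0, -1.2]
finger_gap: 0.12
```

```bash
cat > ov.py <<'E'
from h import *
import sys
# overlay predicted box and panel (panel pose from TCP, underside offset)
st=ctrl.state();t=st["eef_pos"];R_=cv2.Rodrigues(st["orientation"])[0];jaw=np.arctan2(R_[1,1],R_[0,1])
print(np.degrees(jaw))
yaw=jaw-np.radians(.1); z=t[2]*1e3+10.1
P=[t[0]-.0003,t[1]-.0005,yaw];B=np.load("B.npy")
P[0]+=float(sys.argv[3])/1e3 if len(sys.argv)>3 else 0
P[1]+=float(sys.argv[4])/1e3 if len(sys.argv)>4 else 0
n,name=sys.argv[1:3];a,b,s=(255,150,8) if n=="side" else (270,175,8)
w,h_=(90,75) if n=="side" else (95,70)
a_=ctrl.grab_frame(n);im=cv2.resize(a_[b:b+h_,a:a+w],None,fx=s,fy=s,interpolation=cv2.INTER_NEAREST)
raw=im.copy()
Rc=lambda x,y,z,oy=0:[[x,y+oy,z],[x,-y+oy,z],[-x,-y+oy,z],[-x,y+oy,z]]
for p,L,c in((B,Rc(40,60,34),(0,255,0)),(B,Rc(13,4,70,36),(255,0,255)),(P,Rc(38,58,z+6),(0,0,255)),(P,Rc(38,58,z),(0,0,120)),(P,Rc(6,18,z+36),(0,255,255)),(P,Rc(18,10,z+6,36),(255,0,0))):
    q=((proj(n,W(p,np.array(L)/1e3))-[a,b]+.5)*s-.5).round().astype(int);cv2.polylines(im,[q],True,c,1)
cv2.imwrite(f"pics/{name}.png",im);cv2.imwrite(f"pics/{name}r.png",raw)
E
python3 y.py; python3 ov.py side s16
```

```text
15.35 [ 0.4684 -0.1186  0.0838] jaw -3.02 tilt [-0.07  0.05] F [-0.4  0.  -1.2] M [-0.02 -0.01  0.08] gap 10.2 q6 -0.27
-3.0242514846994015
```

View pics/s16.png

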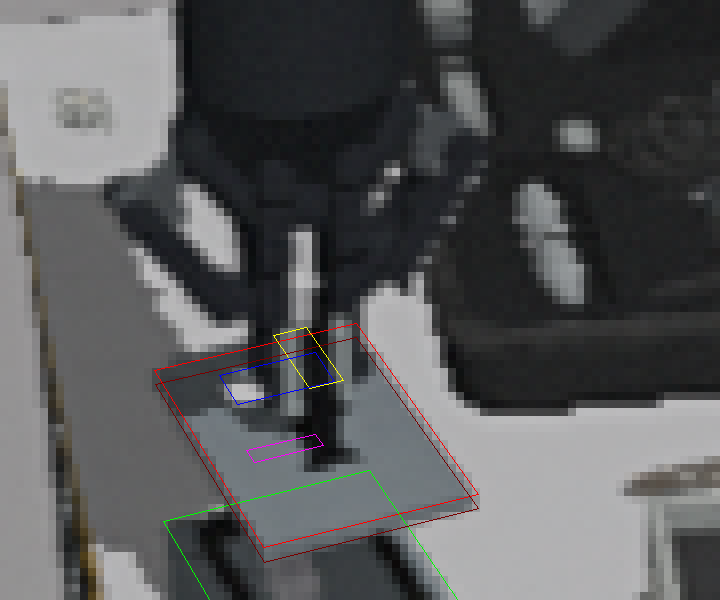

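Request:
{"method": "servo_tool", "body": {"plan": [0.16, -0.08, 0, 0, 0, 0, 0, 0, -0.8, 0, 0, 0, 0, 0, -0.8, 0, 0, 0, 0, 0, 0, 0, 0, 0, 0, 0, 0, 0, 0, 0]}}

```text
clock: 16.02
eef_pos: [0.4703, -0.1198, 0.0685]
orientation: [-2.279, -2.162, 0.0]
wrist_force: [0.4, -0.4, -1.4]
finger_gap: 0.114
```

```bash
python3 y.py; python3 ov.py side s17
```

```text
16.025 [ 0.4703 -0.1198  0.0685] jaw -3.01 tilt [-0.01  0.01] F [ 0.4 -0.4 -1.4] M [-0.   -0.01  0.05] gap 9.8 q6 -0.27
-3.00501145368327
```

View pics/s17.png

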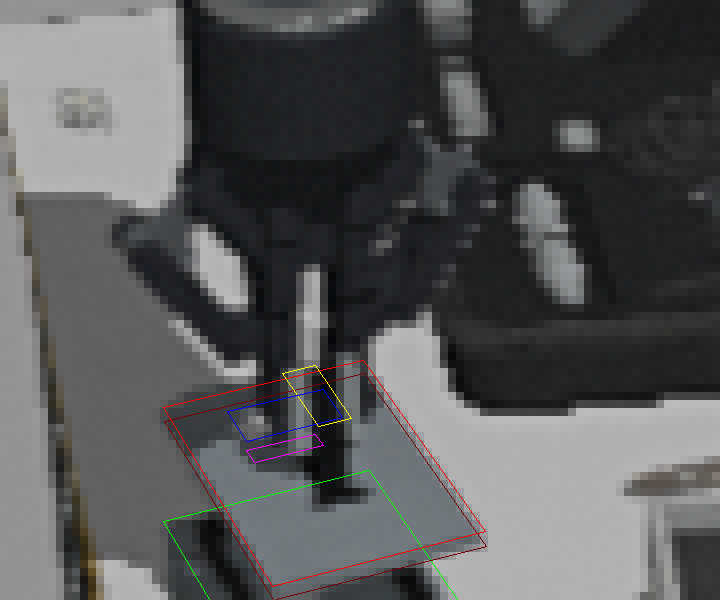

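Request:
{"method": "servo_tool", "body": {"plan": [0, 0.04, -0.6, 0, 0, 0, 0, 0, -0.6, 0, 0, 0, 0, 0, -0.6, 0, 0, 0, 0, 0, 0, 0, 0, 0]}}

```text
clock: 16.58
eef_pos: [0.4698, -0.1193, 0.0496]
orientation: [-2.278, -2.161, 0.001]
wrist_force: [-0.5, -0.2, -1.4]
finger_gap: 0.121
```

```bash
python3 y.py; python3 ov.py side s18
```

```text
16.575 [ 0.4698 -0.1193  0.0496] jaw -3.01 tilt [-0.09  0.03] F [-0.5 -0.2 -1.4] M [-0.01  0.02  0.01] gap 10.3 q6 -0.27
-3.0080148108667633
```

View pics/s18.png

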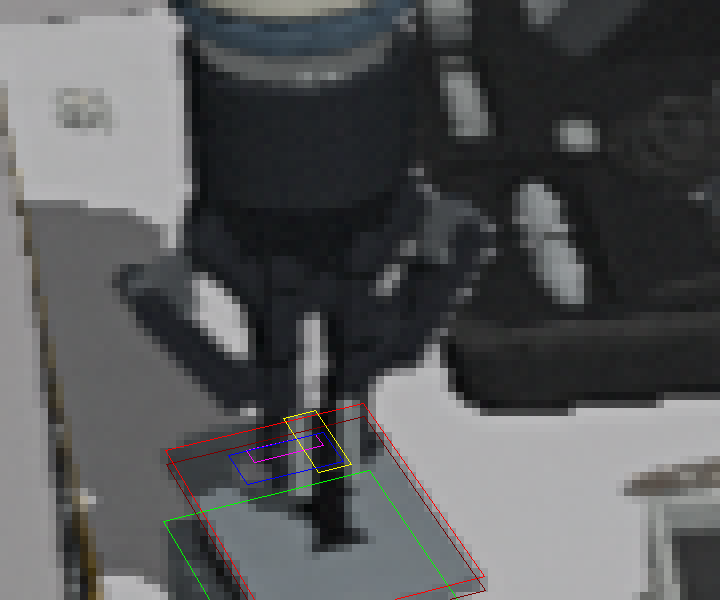

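Request:
{"method": "servo_tool", "body": {"plan": [0, 0, -0.6, 0, 0, 0, 0, 0, -0.6, 0, 0, 0, 0, 0, -0.4, 0, 0, 0, 0, 0, 0, 0, 0, 0]}}

```text
clock: 17.12
eef_pos: [0.47, -0.1194, 0.034]
orientation: [-2.278, -2.162, 0.001]
wrist_force: [0.6, 0.3, -2.0]
finger_gap: 0.115
```

Request:
{"method": "servo_tool", "body": {"plan": [0, 0, -0.3, 0, 0, 0, 0, 0, -0.2, 0, 0, 0, 0, 0, 0, 0, 0, 0]}}

```text
clock: 17.5
eef_pos: [0.4702, -0.1195, 0.0294]
orientation: [-2.279, -2.162, 0.0]
wrist_force: [-0.1, 0.2, -1.2]
finger_gap: 0.118
```

```bash
python3 y.py; sed -i 's/255,150,8/255,165,8/' ov.py; python3 ov.py side s19
```

```text
17.5 [ 0.4702 -0.1195  0.0294] jaw -3.01 tilt [-0.02  0.01] F [-0.1  0.2 -1.2] M [-0.02 -0.04 -0.03] gap 10.1 q6 -0.27
-3.0086532705203983
```

View pics/s19.png

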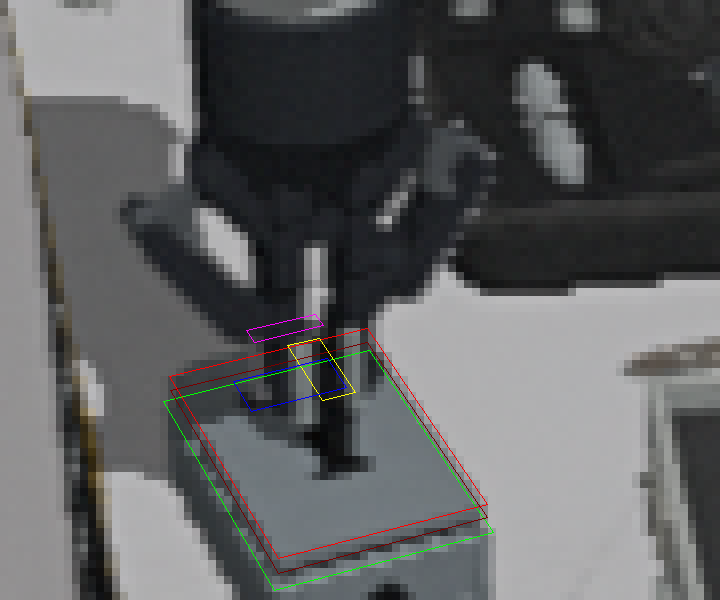

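View pics/s19r.png

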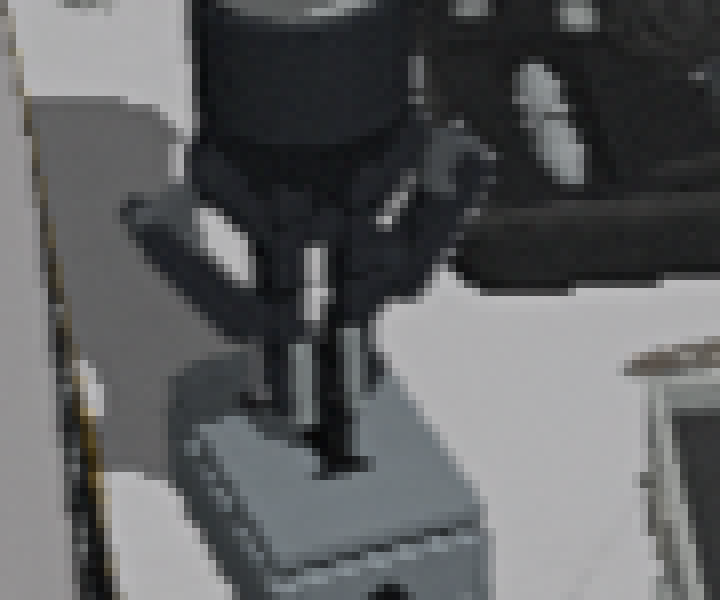

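Request:
{"method": "servo_tool", "body": {"plan": [0, 0, -0.2, 0, 0, 0, 0, 0, 0, 0, 0, 0], "squeeze": 100}}

```text
clock: 17.8
eef_pos: [0.4706, -0.1196, 0.0281]
orientation: [2.278, 2.162, 0.001]
wrist_force: [-1.5, 0.2, 2.1]
finger_gap: 0.108
```

Request:
{"method": "servo_tool", "body": {"plan": [0, 0, -0.2, 0, 0, 0, 0, 0, 0, 0, 0, 0]}}

```text
clock: 18.05
eef_pos: [0.4706, -0.1196, 0.0262]
orientation: [2.278, 2.162, 0.001]
wrist_force: [-1.3, 1.6, 4.8]
finger_gap: 0.11
```

Request:
{"method": "servo_tool", "body": {"plan": [0, 0, -0.2, 0, 0, 0, 0, 0, 0, 0, 0, 0]}}

```text
clock: 18.3
eef_pos: [0.4707, -0.1196, 0.0246]
orientation: [2.278, 2.162, 0.001]
wrist_force: [-2.9, 0.2, 8.1]
finger_gap: 0.108
```

Request:
{"method": "servo_tool", "body": {"plan": [0, 0, -0.1, 0, 0, 0, 0, 0, 0, 0, 0, 0]}}

```text
clock: 18.55
eef_pos: [0.4707, -0.1196, 0.024]
orientation: [2.278, 2.162, 0.001]
wrist_force: [-3.5, 1.8, 9.1]
finger_gap: 0.112
```

Request:
{"method": "servo_tool", "body": {"plan": [0, 0, -0.1, 0, 0, 0, 0, 0, 0, 0, 0, 0]}}

```text
clock: 18.8
eef_pos: [0.4707, -0.1196, 0.0239]
orientation: [2.278, 2.162, 0.001]
wrist_force: [-6.4, 1.2, 14.6]
finger_gap: 0.114
```

Request:
{"method": "servo_tool", "body": {"plan": [0, 0, -0.1, 0, 0, 0, 0, 0, 0, 0, 0, 0]}}

```text
clock: 19.05
eef_pos: [0.4707, -0.1196, 0.0239]
orientation: [2.278, 2.162, 0.001]
wrist_force: [-9.5, 3.5, 19.2]
finger_gap: 0.109
```

Request:
{"method": "servo_tool", "body": {"plan": [-0.1, 0.05, -0.05, 0, 0, 0, 0, 0, 0, 0, 0, 0, 0, 0, 0, 0, 0, 0]}}

```text
clock: 19.42
eef_pos: [0.4708, -0.1197, 0.0239]
orientation: [2.276, 2.159, 0.003]
wrist_force: [-6.0, 0.3, 17.6]
finger_gap: 0.11
```

```bash
python3 y.py; python3 ov.py side s20; python3 v.py top 270 175 95 70 8 t20; python3 y.py
```

```text
19.425 [ 0.4708 -0.1197  0.0239] jaw -3.01 tilt [ 0.24 -0.1 ] F [-6.   0.3 17.6] M [0.18 1.1  0.04] gap 9.4 q6 -0.27
-3.012803063905966
19.475 [ 0.47077881 -0.11966825  0.02391434] [2.27597406 2.15937033 0.00288001] 0.11157584431528904 [-6.22436167  1.43644489 18.04323685]
19.525 [ 0.4708 -0.1197  0.0239] jaw -3.01 tilt [ 0.24 -0.1 ] F [-5.8  1.6 18.8] M [ 0.24  1.13 -0.01] gap 9.4 q6 -0.27
```

View pics/s20.png

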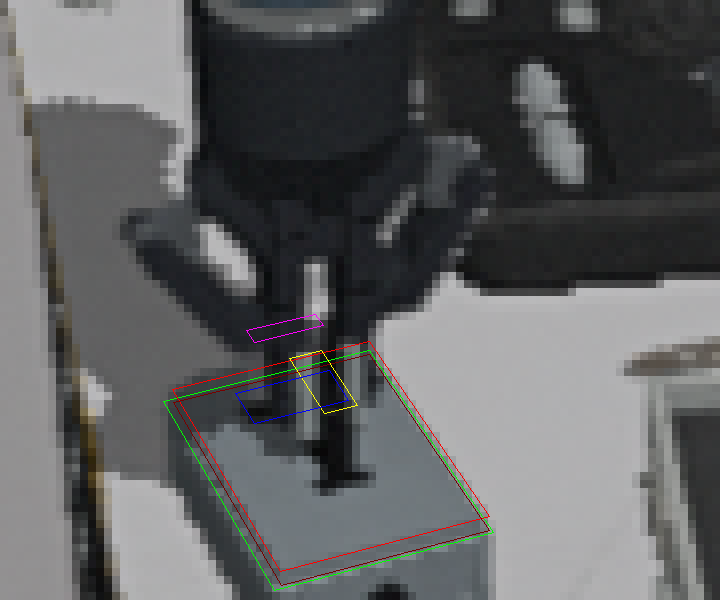

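View pics/s20r.png

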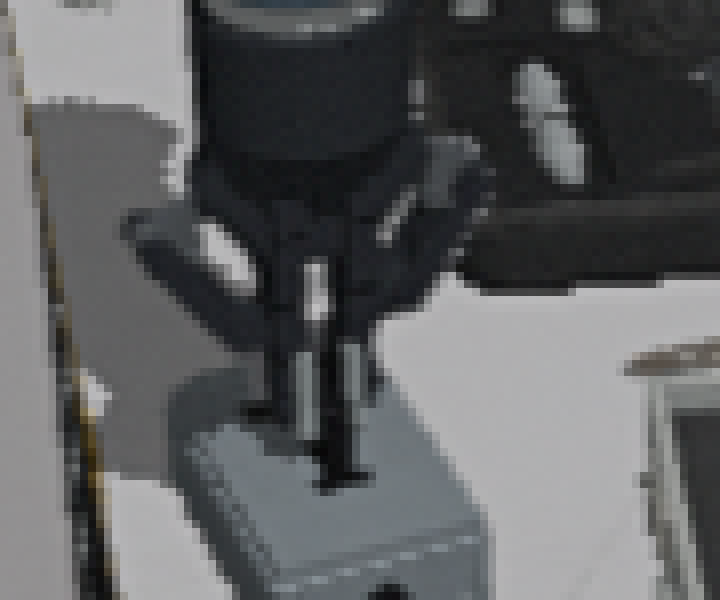

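View pics/t20.png

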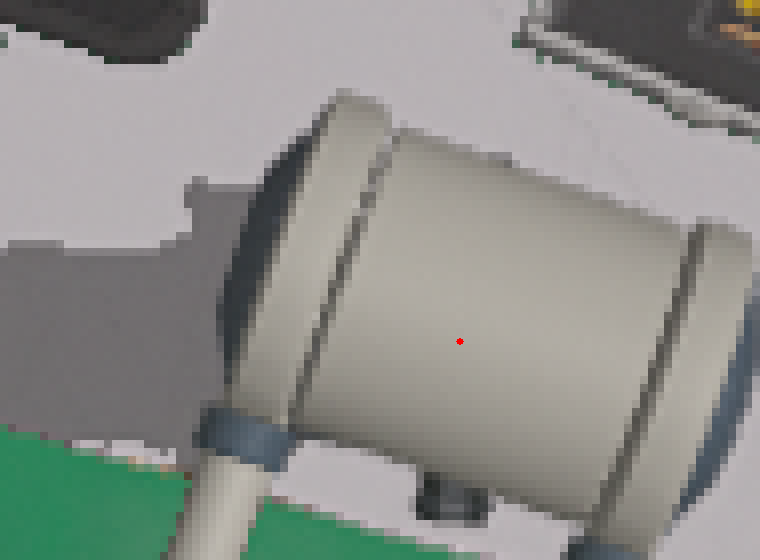

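Run:
```python
from h import *
a=ctrl.grab_frame("side")[198:225,275:310]
b=np.clip((a.astype(float)-20)*1.8,0,255).astype(np.uint8)
cv2.imwrite("pics/z20.png",cv2.resize(b,None,fx=20,fy=20,interpolation=cv2.INTER_NEAREST))
B=np.load("B.npy")
for z in(70,43): print(((proj("side",W(B,np.array([[13,40,z],[13,32,z],[-13,32,z],[-13,40,z]])/1e3))-[275,198]+.5)*20).round().tolist())
```

```text
[[389.0, 126.0], [408.0, 155.0], [235.0, 197.0], [217.0, 167.0]]
[[397.0, 280.0], [416.0, 310.0], [245.0, 352.0], [227.0, 322.0]]
```

View pics/z20.png

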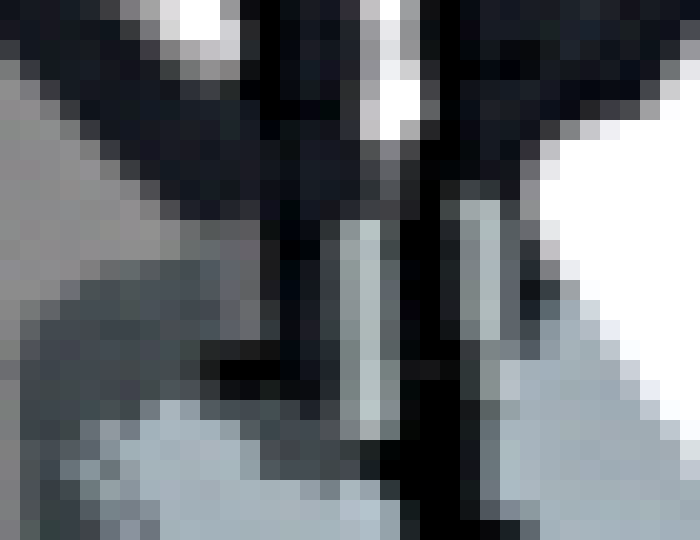

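```bash
python3 y.py; python3 -c "
from rig import ctrl;print(ctrl.job_done())"
```

```text
19.575 [ 0.4708 -0.1196  0.0239] jaw -3.01 tilt [ 0.24 -0.1 ] F [-6.7  2.2 18.4] M [0.27 1.13 0.04] gap 9.4 q6 -0.27
the job is handed in; nothing more can be done
None
```

I turned the wing stud clockwise about 63°, in line with the rim marks. Then I lifted the panel by its rib, fitted it over the stud and pressed it home. I handed the job in at 19.6 s, still holding it pressed, at a 100 N grip setting.

**Last checks**
- **Wing:** before the panel went on, the top picture showed the wing lying along the two rim marks. By the gripper's angle it was within about 0.1° of straight across, and in the last side picture it stands up through the slot.
- **Pressed home:** the panel stopped sinking at the flush height, with the push rising from 9 to 19 N there. It was steady at about 18 N at hand-in; the seal is flush at about 10 N.
- **Fit:** centred to about 1 mm and turned within 0.1° of the box, going by the measured poses and the side picture.

**What disagreed**
- **Fingertip height:** the fingertips looked about 20 mm higher than the reported tool position. I went down by pictures and wrist force, and met no contact below the height where I expected it.
- **Finger opening:** it read about 1.5 to 2.5 mm too small on both grips.
- **Sideways force:** about 7 N remained while pressing, with no movement seen.
- **Top camera:** the arm hid the closed panel from it, so the final view is from the side only.

I never touched the other items, but I did not check them again afterwards.

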